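Index the sample turntable so the taller can stands at the pointer

TASK

On the work table stands a small rotary index table with four seats; its four upright pins are there to push it by. Push it round to the next click position that brings the taller of its two black objective cans to the fixed pointer, and leave it resting there. Do not touch either can; both stay standing in their seats.

Things in the scene. Friction and masses are not known exactly. Their poses are not given: they have to be found in the camera images.
- index_base: Fixed base of the index table: grey housing on a round aluminium foot, 208 mm diameter. Origin: on the turning axis, at table height; z up. The pointer, a dark cone on a small bracket, stands 142 mm out on a tongue along the base's own -x axis and points at the axis; its top is 57 mm up. The seat at the pointer is centred at (-50, 0) mm in the base frame.
- index_deck (a joint): Angle (rad) of the deck (aluminium disc, 200 mm diameter, top 50 mm above the table) in its base, positive anticlockwise from above, 0 at the start. A detent holds it at every 90 degrees: leaving needs up to about 5 N at a pin; past 45 degrees it pulls on into the next and centres to about 2 degrees when let go. Turns both ways. Four white seats (rims 49 mm wide, 12 mm high) 50 mm from the axis.
- pin_top (a point): Centre of the top of one of four alike drive pins: bare upright steel, 14 mm diameter, on the deck 88 mm from the axis, midway between the seats, tops 108 mm above the table. At deck angle 0 this one stands 45 degrees from the base's +x axis towards +y, the others every 90 degrees on from it. Any of them may be pushed. Left of the deck stands a joystick stand, 200 mm tall.
- can_tall: The taller of two black screw cans, 38 mm diameter, 74 mm tall, top 124 mm above the table. Origin: centre of its underside, 50 mm up; z up. Loose in its seat (2 mm play). It starts a quarter turn from the pointer, on either side: at (0, 50) or (0, -50) mm in the base frame. A flat dish lies in the seat at the pointer, a small blue filter disc across from it.
- can_short: The shorter black screw can, 38 mm diameter, 54 mm tall, top 104 mm above the table. Origin: centre of its underside; z up. Loose in the seat across the axis from the taller can, with which it turns.

How it is judged:
By the outcome, as a careful person would: the job done as asked, in the order asked, and still so for the second after the job is handed in, with the robot touching nothing.
It also fails if it takes over 32 s, if anything falls off the work surface, if the arm or the gripper's body presses on something with over 40 N, if the wrist force passes 120 N, or if a joint passes its speed limit or range.

ROBOT

A 6-joint arm with a two-finger parallel gripper is mounted at the origin on a cart in front of the work surface, level with it; the furniture and walls round the work are solid. World frame = base frame: x ahead of the robot, y to its left, z up, the work surface at z = 0. Lengths are in m, angles in rad, forces in N, time in s.
With the tool pointing down it reaches from about 0.325 to 0.85 m from the base axis. Payload 15.5 kg.
Tool frame: the origin (TCP) lies between the finger pads; the fingertips stand 14 mm ahead of it and the grasp point (between the pads) lies 5 mm behind it; z points along the fingers, y is the line along which they close (so a half turn about z gives the same grasp; the last joint's range is limited). The gripper opens to 91 mm and grips with 3 to 60 N. Pads are 32 mm wide; open, the fingers measure 118 mm over their backs; the gripper's body (76 mm by 178 mm) begins 60 mm behind the grasp point.
Start: joints at [1.214, 0.494, 1.345, -0, 1.302, -0.096], TCP at [0.161, 0.604, 0.228] pointing down, gripper open.
Joint ranges: [-2.91, 2.91], [-0.82, 2.16], [0.22, 2.67], [-1.22, 4.37], [0.12, 2.79], [-3.08, 3.08]. Speed limits (rad/s): [1.89, 1.89, 2.57, 3.01, 3.01, 3.01].

INTERFACE

Orientations are given as a rotation vector (axis times angle).
In Python, from station import read_state, grab_frame, calibration, sign_off gives the robot as it stands.
- The arm moves only by the shell command python3 -m crank 'ROWS' [FORCE]. ROWS is JSON, a list that holds one entry, the list of rows, each a list of 5 numbers: the finger opening in mm, from 0 to 91.2, then the shift along the world's x, y, z in mm, then the turn about the world's z in degrees. A call has 1 to 12 rows; each row shifts and turns the commanded pose from where the row before left it; what a row does not reach is not made up. A row lasts 1/12 s, in which the tool goes at most 41.7 mm and 7.16 degrees, less where a joint would pass 70% of its speed; a pose out of reach is approached as far as the arm can. A call with a gripper value outside its range is refused whole. The fingers move at their own pace and stop on an object; FORCE is the grip in N (left out, the last holds). Time passes only in rows, so rows that do not move let the fingers close. It gives the time, the measured TCP pose, the force, the opening and the grip force at its end, in the units of the state.
- read_state(): the state, without advancing time (a new reading comes with each control period).
- grab_frame(name): name is "side" or "top"; returns (picture, depth): 384x512x3 uint8, red, green, blue; 384x512 float32, m along the optical axis (not along the pixel's ray), 0 where there is no reading.
- calibration(name): a dict with "vertical_fov" (degrees; the focal length in pixels is half the picture's height over the tangent of half this angle, whatever the lens; pixels are square), "cx", "cy" (the principal point, pixels), "dist_coeffs" ([k1, k2, p1, p2, k3] as OpenCV has them; the pictures are not rectified), "extrinsics" (4x4, takes a point from world to camera coordinates). Camera axes: x right, y up, looking along -z (the intrinsics and any distortion apply to the point x, -y, -z); pixel columns grow to the right and rows downward; lengths in m; the calibration is good to about 2 mm. A picture is of the moment at which its call begins. calibration takes no time and is no camera call.
- sign_off(): hands the job in; it is judged then, once.
The state is a dict: "t": time; "joints": joint angles; "joint_vel": joint speeds; "tau": joint torques, N m; "tool_pos": TCP position; "orientation": TCP orientation; "force": force on the tool from outside, world axes, zero at the start; "moment": the same for the moment, N m; "width": finger opening in m; "grip_force": force on a finger pad.
Only numpy, scipy, OpenCV 4.12 (cv2) and the standard library are available. Lean on these libraries where they do the work, as an engineer would, in place of code of your own. Each camera call takes 0.05 s, during which the arm holds its last target. There are 200 camera calls.

## Working session

There is one attempt and no reset: what is moved stays moved. The work goes in short steps, Python scripts to look and compute and a shell command to move; the robot and the scene stay as the last step left them, time stands still between calls to the robot, and variables do not carry over. Pictures are saved under pics/ and viewed, at most 10 in all, crops included, and the job is handed in when it is done.

```bash
mkdir -p pics; cat > h.py <<'E'
import numpy as np, cv2
from station import *
def cam(n):
    c=calibration(n); f=192/np.tan(np.radians(c["vertical_fov"])/2)
    return np.array([[f,0,c["cx"]],[0,f,c["cy"]],[0,0,1]]),np.array(c["dist_coeffs"],float),np.array(c["extrinsics"])
def rays(n,uv):
    K,d,E=cam(n); p=cv2.undistortPoints(np.array(uv,float).reshape(-1,1,2),K,d)[:,0]
    r=np.c_[p[:,0],-p[:,1],-np.ones(len(p))]
    return -E[:3,:3].T@E[:3,3], r@E[:3,:3]
def onplane(n,uv,z):
    o,r=rays(n,uv); return o+r*((z-o[2])/r[:,2])[:,None]
def cloud(n,dep):
    v,u=np.mgrid[:384,:512]; o,r=rays(n,np.c_[u.ravel(),v.ravel()])
    return (o+r*dep.reshape(-1,1)).reshape(384,512,3)
def proj(n,P):
    K,d,E=cam(n); q=np.atleast_2d(P)@E[:3,:3].T+E[:3,3]
    return cv2.projectPoints(q*[1,-1,-1],np.zeros(3),np.zeros(3),K,d)[0][:,0]
E
python3 - <<'E'
from h import *
print(read_state())
for n in("top","side"):
    p,d=grab_frame(n); np.savez(f"{n}0.npz",p=p,d=d); cv2.imwrite(f"pics/{n}0.png",p[...,::-1])
    print(n,rays(n,[[256,192]]),calibration(n)["dist_coeffs"])
E
```

```text
{'t': 0.0, 'joints': array([ 1.21448850e+00,  4.94185050e-01,  1.34612241e+00, -6.44320925e-05,
        1.30247576e+00, -9.55036481e-02]), 'joint_vel': array([-0.00022418,  0.00118033, -0.00034603, -0.0002897 ,  0.00022388,
        0.00013999]), 'tau': array([-2.24869720e-03, -8.78854251e+01, -3.81839919e+01,  7.03302375e-02,
        5.36451687e-02, -3.70726468e-05]), 'tool_pos': array([0.16105684, 0.60352673, 0.22734004]), 'orientation': array([-4.08456652e-01, -3.11471813e+00,  1.84436459e-03]), 'force': array([-0.41540063, -0.54538058,  0.59314255]), 'moment': array([ 0.03902077,  0.01912353, -0.02907305]), 'grip_force': 0.0, 'width': 0.09124473339117384}
top (array([ 0.47825377, -0.14390675,  0.9251628 ]), array([[ 0.13736623,  0.00744   , -0.99052257]])) [-0.10738821  0.          0.          0.          0.        ]
side (array([0.99596017, 0.38739886, 0.61756739]), array([[-0.50525797, -0.59872418, -0.62165542]])) [-0.08918256  0.          0.          0.          0.        ]
```

View pics/top0.png

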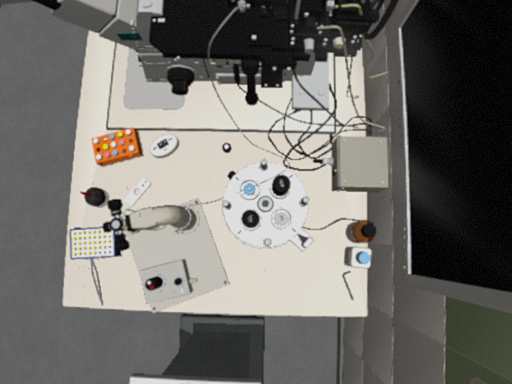

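View pics/side0.png

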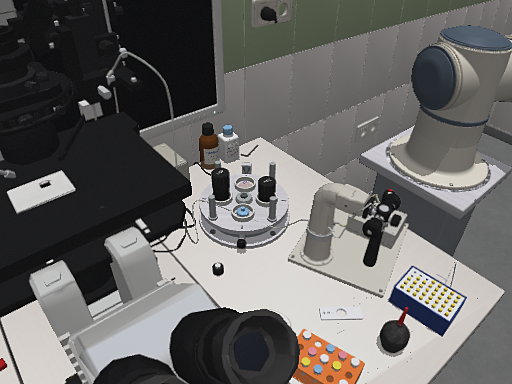

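The top view shows the deck at about (265,204), the pointer at lower right (303,238), and cans at (281,184) and (250,219). The side view shows the cans at (220,183), which looks taller, and (266,188), with pins round them. Next I'll measure these.

```bash
python3 - <<'E'
from h import *
C={};P={}
for n in("top","side"):
    z=np.load(n+"0.npz");P[n]=z["p"];C[n]=cloud(n,z["d"]);C[n][z["d"]==0]=np.nan
c=C["top"]
c0=np.array([*onplane("top",[[265,204]],.05)[0][:2]])
for it in range(4):
    # deck+seat bright aluminium at z~50mm : circle fit on rim
    r=np.hypot(c[...,0]-c0[0],c[...,1]-c0[1])
    m=(np.abs(c[...,2]-.05)<.012)&(r<.13)
    pts=cv2.findContours(m.astype(np.uint8),cv2.RETR_EXTERNAL,cv2.CHAIN_APPROX_NONE)[0]
    b=max(pts,key=cv2.contourArea)[:,0].astype(float)
    w=onplane("top",b,.05)[:,:2]
    rr=np.hypot(*(w-c0).T); w=w[(rr<.106)&(rr>.092)]
    A=np.c_[2*w,np.ones(len(w))];s=np.linalg.lstsq(A,(w**2).sum(1),rcond=None)[0]
    c0=s[:2];print("centre",c0,"R",np.sqrt(s[2]+c0@c0),len(w))
print("deck z med",np.nanmedian(c[...,2][m]))
for n in C:
    c=C[n];r=np.hypot(c[...,0]-c0[0],c[...,1]-c0[1]);g=P[n].max(2)
    for name,mm in (("hi",(c[...,2]>.066)&(r<.115)&(c[...,2]<.15)),("ptr",(c[...,2]>.03)&(c[...,2]<.066)&(r>.112)&(r<.17))):
        k,l,st,ce=cv2.connectedComponentsWithStats(mm.astype(np.uint8))
        for i in range(1,k):
            if st[i,4]<4: continue
            q=c[l==i];zt=np.percentile(q[:,2],92);t=q[q[:,2]>zt-.006];x=t.mean(0)[:2]-c0
            print(n,name,ce[i].round(1),st[i,4],"ztop %.3f"%zt,"ctr",t.mean(0)[:2].round(4),"r %.3f ang %.1f"%(np.hypot(*x),np.degrees(np.arctan2(x[1],x[0]))),"grey",int(np.median(g[l==i])))
E
```

```text
centre [ 0.57244614 -0.15861957] R 0.09846544834735713 246
centre [ 0.57244614 -0.15861957] R 0.09846544834735713 246
centre [ 0.57244614 -0.15861957] R 0.09846544834735713 246
centre [ 0.57244614 -0.15861957] R 0.09846544834735713 246
deck z med 0.050963906657519875
top hi [263.4 163.4] 54 ztop 0.109 ctr [ 0.6599 -0.1526] r 0.088 ang 3.9 grey 150
top hi [280.7 184.4] 286 ztop 0.126 ctr [ 0.6096 -0.1914] r 0.050 ang -41.4 grey 30
top hi [248.8 188.3] 12 ztop 0.072 ctr [ 0.6049 -0.1207] r 0.050 ang 49.4 grey 214
top hi [304.7 200.2] 48 ztop 0.110 ctr [ 0.578  -0.2462] r 0.088 ang -86.4 grey 171
top hi [225.7 203.6] 47 ztop 0.110 ctr [ 0.5665 -0.0713] r 0.087 ang 93.9 grey 181
top hi [265.3 203.2] 16 ztop 0.068 ctr [ 0.572  -0.1593] r 0.001 ang -120.7 grey 97
top hi [250.  218.2] 247 ztop 0.107 ctr [ 0.5347 -0.126 ] r 0.050 ang 139.2 grey 34
top hi [267.2 241.6] 35 ztop 0.111 ctr [ 0.4849 -0.1651] r 0.088 ang -175.8 grey 182
top ptr [263.4 148.1] 63 ztop 0.057 ctr [ 0.702  -0.1607] r 0.130 ang -0.9 grey 169
top ptr [229.8 172.8] 9 ztop 0.033 ctr [ 0.6472 -0.0731] r 0.114 ang 48.9 grey 
[... 316 characters left out ...]
 ang -131.4 grey 187
side hi [218.6 185.2] 660 ztop 0.124 ctr [ 0.6128 -0.1862] r 0.049 ang -34.4 grey 27
side hi [268.6 188.2] 579 ztop 0.106 ctr [ 0.5367 -0.1163] r 0.055 ang 130.2 grey 37
side hi [242.5 207.9] 15 ztop 0.071 ctr [ 0.6062 -0.1177] r 0.053 ang 50.5 grey 161
side ptr [246.5 167.6] 98 ztop 0.057 ctr [ 0.4893 -0.2515] r 0.125 ang -131.8 grey 90
side ptr [186.7 173.5] 51 ztop 0.064 ctr [ 0.6212 -0.3192] r 0.168 ang -73.1 grey 89
side ptr [194.3 221.9] 54 ztop 0.056 ctr [ 0.6871 -0.1865] r 0.118 ang -13.6 grey 139
side ptr [280.5 227. ] 13 ztop 0.063 ctr [ 0.5738 -0.0278] r 0.131 ang 89.4 grey 110
side ptr [240.9 241.6] 16 ztop 0.033 ctr [ 0.6475 -0.0711] r 0.115 ang 49.4 grey 34
```

```bash
python3 - <<'E'
import cv2
a=cv2.resize(cv2.imread("pics/top0.png")[150:260,205:325],None,fx=3.3,fy=3.3,interpolation=cv2.INTER_CUBIC)
b=cv2.resize(cv2.imread("pics/side0.png")[145:255,185:305],None,fx=3.3,fy=3.3,interpolation=cv2.INTER_CUBIC)
cv2.imwrite("pics/crop0.png",cv2.hconcat([a,b]))
E
```

```text
(no output)
```

View pics/crop0.png

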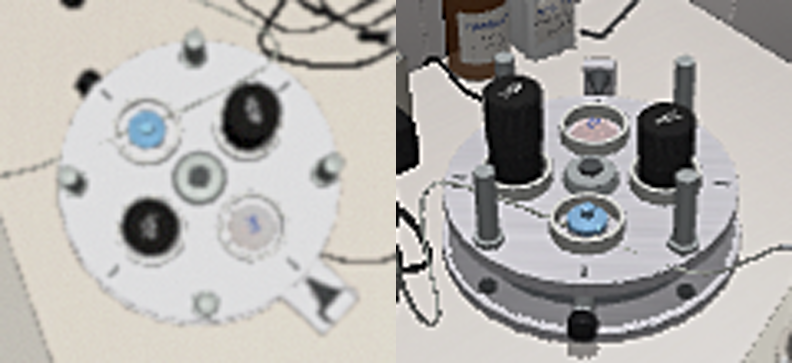

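Both views put the taller can (top 0.125) at a world angle of -41° and the shorter (0.107) at 139°. The pointer is at -131°, so the deck must turn 90° clockwise. The crop confirms this. The pins fit the given size (r 88 mm, tops about 0.109).

Plan: straddle the pin at -86° (0.578, -0.246) with the fingers along the tangent, then carry it clockwise. First I'll check obstacle heights and work out the rows.

```bash
cat > arc.py <<'E'
from h import *
c0=np.array([.5724,-.1587])
E
python3 - <<'E'
from arc import *
Q=[]
for n in("top","side"):
    z=np.load(n+"0.npz");c=cloud(n,z["d"]);Q.append(c[(z["d"]>0)&(np.arange(384)[:,None]<330)])
q=np.concatenate([a.reshape(-1,3) for a in Q])
print("max z (mm) per 50mm cell; rows x from .3, cols y from .6 down")
for x in np.arange(.3,.9,.05):
    print("%.2f"%x,[int(1000*np.percentile(w,99)) if len(w:=q[(abs(q[:,0]-x)<.025)&(abs(q[:,1]-y)<.025),2])>3 else -1 for y in np.arange(.3,-.46,-.05)])
th=np.radians(-86.2-np.arange(0,94,3.75)); p=c0+.088*np.c_[np.cos(th),np.sin(th)]
print(p[0]);print((np.diff(p*1000,axis=0)).round(1).tolist())
E
```

```text
max z (mm) per 50mm cell; rows x from .3, cols y from .6 down
0.30 [3, 9, 3, 3, 13, 8, 4, 4, 4, 3, 4, 3, 3, 4, 4, -1]
0.35 [3, 10, 3, 10, 60, 60, 58, 12, 4, 4, 4, 4, 4, 6, 4, -1]
0.40 [4, 10, 3, 55, 128, 126, 59, 14, 4, 3, 4, 4, 4, 6, 4, 461]
0.45 [49, 51, 49, 189, 188, 58, 13, 13, 4, 50, 10, 16, 4, 100, 101, 454]
0.50 [49, 49, 49, 191, 197, 197, 168, 44, 104, 109, 63, 59, 7, 122, 125, 457]
0.55 [4, 58, 4, 190, 196, 197, 177, 108, 107, 106, 64, 108, 6, 98, 120, 461]
0.60 [4, 105, 6, 6, 3, 10, 12, 54, 69, 123, 126, 109, 83, 84, 84, 466]
0.65 [3, 45, 36, 5, 3, 3, 4, 45, 61, 108, 123, 52, 85, 85, 86, 474]
0.70 [3, 49, 49, 48, 23, 19, 3, 22, 45, 47, 56, 14, 85, 85, 86, 484]
0.75 [4, 40, 49, 41, 23, 21, 5, 413, 102, 395, 491, 453, 376, 213, 92, 495]
0.80 [3, 6, 7, 7, 7, 320, 321, 422, 445, 446, 495, 485, 464, 283, 10, 502]
0.85 [4, 6, 7, 6, 87, 320, 321, 418, 514, 513, 506, 381, 45, 184, 58, 461]
0.90 [431, 410, 354, 333, 313, 320, 321, 487, 522, 518, 518, 489, 29, 346, 343, 383]
[ 0.5782321  -0.24650653]
[[-5.8, -0.2], [-5.8, 0.2], [-5.7, 0.6], [-5.7, 0.9], [-5.6, 1.3], [-5.5, 1.7], [-5.4, 2.0], [-5.2, 2.4], [-5.1, 2.7], [-4.9, 3.0], [-4.7, 3.4], [-4.5, 3.6], [-4.2, 3.9], [-3.9, 4.2], [-3.7, 4.4], [-3.4, 4.7], [-3.0, 4.9], [-2.7, 5.1], [-2.4, 5.2], [-2.0, 5.4], [-1.7, 5.5], [-1.3, 5.6], [-0.9, 5.7], [-0.6, 5.7], [-0.2, 5.8]]
```

```bash
python3 -m crank '[[[34,0,0,30,0],[34,0,0,30,0],[34,0,0,30,0],[34,14,-28,0,-2],[34,14,-28,0,-2],[34,14,-28,0,-2],[34,14,-28,0,-2],[34,14,-28,0,-2],[34,14,-28,0,-2],[34,14,-28,0,-2],[34,14,-28,0,-2],[34,14,-28,0,-2]]]'
python3 -m crank '[[[34,14,-28,0,-2],[34,14,-28,0,-2],[34,14,-28,0,-2],[34,14,-28,0,-2],[34,14,-28,0,-2],[34,14,-28,0,-2],[34,14,-28,0,-2],[34,14,-28,0,-2],[34,14,-28,0,-2],[34,14,-28,0,-2],[34,14,-28,0,-2],[34,0,0,0,0]]]'
```

```text
t: 1.1
tool_pos: [0.2873, 0.3504, 0.3177]
orientation: [-0.893, -3.012, 0.0]
force: [0.9, -0.7, -0.0]
width: 0.0336
grip_force: 0.0
t: 2.1
tool_pos: [0.4431, 0.04, 0.3177]
orientation: [1.456, 2.783, -0.001]
force: [-0.7, 0.2, -1.1]
width: 0.0339
grip_force: 0.0
```

```bash
python3 -m crank '[[[34,13.5,-28.6,0,-3.1],[34,13.5,-28.6,0,-3.1],[34,13.5,-28.6,0,-3.1],[34,13.5,-28.6,0,-3.1],[34,13.5,-28.6,0,-3.1],[34,13.5,-28.6,0,-3.1],[34,13.5,-28.6,0,-3.1],[34,13.5,-28.6,0,-3.1],[34,13.5,-28.6,0,-3.1],[34,13.5,-28.6,0,-3.1],[34,0,0,0,0],[34,0,0,0,0]]]'
python3 -m crank '[[[34,0,0,-30,0],[34,0,0,-30,0],[34,0,0,-30,0],[34,0,0,-30,0],[34,0,0,-30,0],[34,0,0,-20,0],[34,0,0,0,0],[34,0,0,0,0]]]'
python3 - <<'E'
from h import *
t,_=grab_frame("top");s,_=grab_frame("side")
a=cv2.resize(t[140:260,200:320],None,fx=3.3,fy=3.3,interpolation=cv2.INTER_CUBIC)
b=cv2.resize(s[100:220,180:300],None,fx=3.3,fy=3.3,interpolation=cv2.INTER_CUBIC)
cv2.imwrite("pics/c1.png",cv2.hconcat([a,b])[...,::-1])
E
```

```text
t: 3.1
tool_pos: [0.5763, -0.2431, 0.3169]
orientation: [-2.142, -2.296, 0.0]
force: [-0.6, 0.7, -0.9]
width: 0.034
grip_force: 0.0
t: 3.77
tool_pos: [0.5756, -0.241, 0.1478]
orientation: [-2.139, -2.299, 0.001]
force: [0.3, -0.3, 1.0]
width: 0.034
grip_force: 0.0
```

View pics/c1.png

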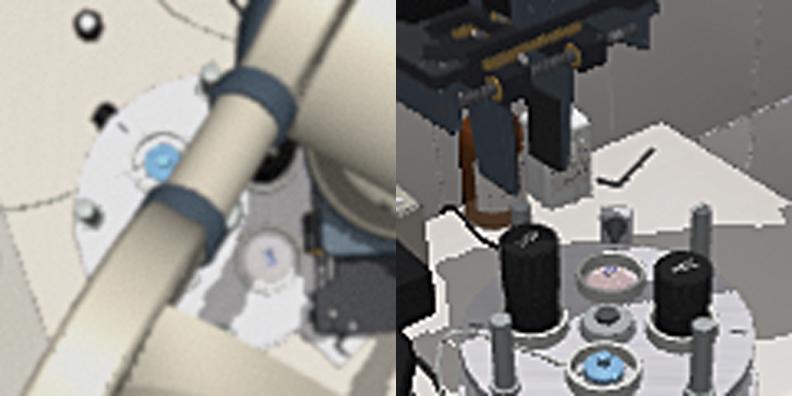

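The side crop shows the fingers (490 and 550, 180) above and on either side of the target pin (522,210), clear of the tall can. I'll trim the position by (+2.5, -5.5) mm and go down.

```bash
python3 -m crank '[[[34,2.5,-5.5,0,0],[34,0,0,0,0],[34,0,0,-10,0],[34,0,0,-10,0],[34,0,0,-10,0],[34,0,0,-10,0],[34,0,0,-7,0],[34,0,0,-6,0],[34,0,0,0,0],[34,0,0,0,0]]]'
```

```text
t: 4.7
tool_pos: [0.5785, -0.2476, 0.0946]
orientation: [-2.141, -2.298, 0.0]
force: [-0.5, 0.4, 0.5]
width: 0.034
grip_force: 0.0
```

The fingers are astride the pin with no contact force. Now the first half of the arc.

```bash
python3 -m crank '[[[34,-5.8,-0.2,0,-3.75],[34,-5.8,0.2,0,-3.75],[34,-5.7,0.6,0,-3.75],[34,-5.7,0.9,0,-3.75],[34,-5.6,1.3,0,-3.75],[34,-5.5,1.7,0,-3.75],[34,-5.4,2,0,-3.75],[34,-5.2,2.4,0,-3.75],[34,-5.1,2.7,0,-3.75],[34,-4.9,3,0,-3.75],[34,-4.7,3.4,0,-3.75],[34,-4.5,3.6,0,-3.75]]]'
python3 - <<'E'
from arc import *
s=read_state();x=s["tool_pos"][:2]-c0;print(np.hypot(*x),np.degrees(np.arctan2(x[1],x[0])),s["force"],s["moment"])
t,_=grab_frame("top");s,_=grab_frame("side")
a=cv2.resize(t[140:260,200:320],None,fx=3.3,fy=3.3,interpolation=cv2.INTER_CUBIC)
b=cv2.resize(s[130:250,180:300],None,fx=3.3,fy=3.3,interpolation=cv2.INTER_CUBIC)
cv2.imwrite("pics/c2.png",cv2.hconcat([a,b])[...,::-1])
E
```

```text
t: 5.7
tool_pos: [0.5156, -0.227, 0.0958]
orientation: [2.858, 1.298, 0.002]
force: [1.9, -5.7, -0.8]
width: 0.0341
grip_force: 2.1
0.08881334104721403 -129.74900171946786 [ 1.8652177  -5.73016658 -0.75143618] [-0.92434279 -0.10284374 -0.07214999]
```

View pics/c2.png

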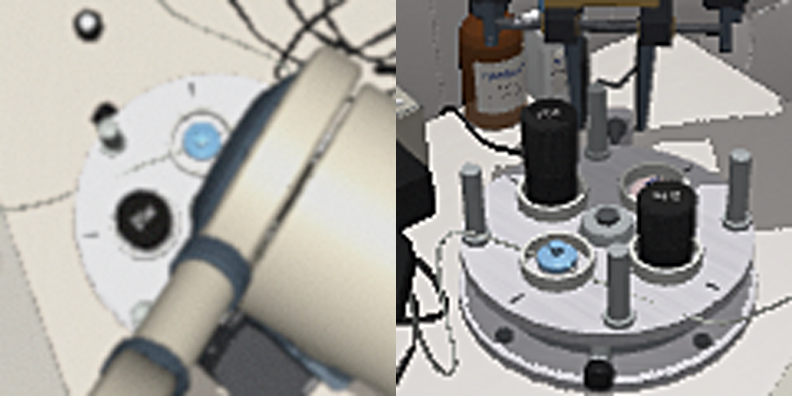

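The deck has turned about 35–40°. The pin (597,120 in the crop) sits between the fingers and both cans are standing clear. I'll continue the arc.

```bash
python3 -m crank '[[[34,-4.2,3.9,0,-3.75],[34,-3.9,4.2,0,-3.75],[34,-3.7,4.4,0,-3.75],[34,-3.4,4.7,0,-3.75],[34,-3,4.9,0,-3.75],[34,-2.7,5.1,0,-3.75],[34,-2.4,5.2,0,-3.75],[34,-2,5.4,0,-3.75],[34,-1.7,5.5,0,-3.75],[34,-1.3,5.6,0,-3.75],[34,-0.9,5.7,0,-3.75],[34,-0.6,5.7,0,-3.75]]]'
python3 -m crank '[[[34,0,0,0,0],[34,0,0,0,0],[34,0,0,0,0]]]'
python3 - <<'E'
from arc import *
s=read_state();x=s["tool_pos"][:2]-c0;print(np.hypot(*x),np.degrees(np.arctan2(x[1],x[0])),s["force"],s["moment"])
t,_=grab_frame("top");s,_=grab_frame("side")
a=cv2.resize(t[140:260,200:320],None,fx=3.3,fy=3.3,interpolation=cv2.INTER_CUBIC)
b=cv2.resize(s[130:250,180:300],None,fx=3.3,fy=3.3,interpolation=cv2.INTER_CUBIC)
cv2.imwrite("pics/c3.png",cv2.hconcat([a,b])[...,::-1])
E
```

```text
t: 6.8
tool_pos: [0.4853, -0.1657, 0.0953]
orientation: [3.139, 0.11, 0.001]
force: [0.2, 0.1, 0.4]
width: 0.0339
grip_force: 0.0
t: 7.05
tool_pos: [0.4853, -0.1661, 0.0951]
orientation: [3.139, 0.117, 0.001]
force: [-0.4, 0.4, 0.5]
width: 0.0341
grip_force: 0.0
0.0874009879779091 -175.14598119328636 [-0.42719234  0.36012282  0.45373708] [-0.050871    0.17198269 -0.00035913]
```

View pics/c3.png

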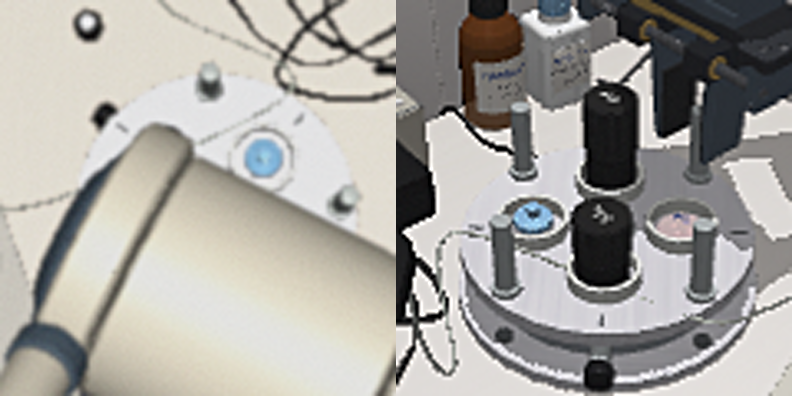

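The deck is at the next click with zero force. The tall can is at the rear, at the pointer, and the pin is loose between the fingers. I'll lift straight up, move away and verify.

```bash
python3 -m crank '[[[34,0,0,10,0],[34,0,0,15,0],[34,0,0,30,0],[34,0,0,30,0],[34,0,0,30,0],[34,0,0,30,0],[34,0,0,30,0],[34,0,0,30,0],[34,0,0,10,0],[34,-20,30,0,0],[34,-20,30,0,0],[34,-20,30,0,0]]]'
python3 -m crank '[[[34,-10,35,0,0],[34,-10,35,0,0],[34,-10,35,0,0],[34,-5,35,0,0],[34,0,35,0,0],[34,0,35,0,0],[34,0,35,0,0],[34,0,35,0,0],[34,0,35,0,0],[34,0,0,0,0],[34,0,0,0,0],[34,0,0,0,0]]]'
python3 - <<'E'
from arc import *
for n in("top","side"):
    p,d=grab_frame(n);c=cloud(n,d)
    r=np.hypot(c[...,0]-c0[0],c[...,1]-c0[1])
    k,l,st,ce=cv2.connectedComponentsWithStats(((c[...,2]>.066)&(r<.115)&(c[...,2]<.15)&(d>0)).astype(np.uint8))
    for i in range(1,k):
        if st[i,4]<12: continue
        q=c[l==i];zt=np.percentile(q[:,2],92);x=q[q[:,2]>zt-.006].mean(0)[:2]-c0
        print(n,ce[i].round(),st[i,4],"z %.3f r %.3f ang %.1f"%(zt,np.hypot(*x),np.degrees(np.arctan2(x[1],x[0]))))
    y,x=(140,200) if n=="top" else (130,180)
    cv2.imwrite(f"pics/f_{n}.png",cv2.resize(p[y:y+120,x:x+120],None,fx=3.3,fy=3.3,interpolation=cv2.INTER_CUBIC)[...,::-1])
cv2.imwrite("pics/f.png",cv2.hconcat([cv2.imread("pics/f_top.png"),cv2.imread("pics/f_side.png")]))
E
```

```text
t: 8.15
tool_pos: [0.4238, -0.075, 0.3102]
orientation: [-3.14, -0.111, -0.0]
force: [0.0, 0.9, -0.7]
width: 0.0341
grip_force: 0.0
t: 9.15
tool_pos: [0.3897, 0.2389, 0.31]
orientation: [3.139, 0.113, -0.0]
force: [-0.4, 0.5, -0.1]
width: 0.0338
grip_force: 0.0
top [263. 163.] 49 z 0.109 r 0.088 ang 4.1
top [249. 186.] 254 z 0.107 r 0.050 ang 48.1
top [280. 187.] 14 z 0.072 r 0.050 ang -40.9
top [305. 200.] 47 z 0.110 r 0.088 ang -85.8
top [226. 204.] 45 z 0.110 r 0.088 ang 94.6
top [264. 203.] 15 z 0.069 r 0.002 ang 130.7
top [283. 217.] 270 z 0.126 r 0.051 ang -131.5
top [268. 242.] 32 z 0.110 r 0.088 ang -175.8
side [245. 169.] 459 z 0.124 r 0.045 ang -133.5
side [218. 169.] 102 z 0.108 r 0.083 ang -84.2
side [272. 170.] 105 z 0.107 r 0.085 ang -178.6
side [221. 192.] 13 z 0.071 r 0.049 ang -36.6
side [242. 202.] 405 z 0.105 r 0.056 ang 49.9
side [212. 204.] 122 z 0.108 r 0.090 ang 7.2
side [273. 205.] 123 z 0.108 r 0.092 ang 92.8
```

View pics/f.png

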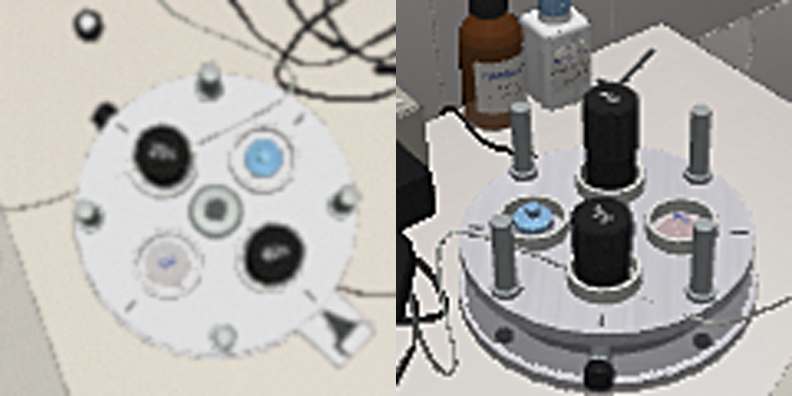

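The tall can stands at the pointer, at -131.5° against the pointer's -131.4°. Both cans are upright, the deck is in its detent and the arm is clear.

```bash
python3 -c "from station import *; print(sign_off())"
```

```text
the job is handed in; nothing more can be done
None
```

The index table has been pushed one click clockwise and rests in its detent with the taller can at the pointer; both cans are upright in their seats and untouched, the arm is clear, and the job was handed in at about 9 s of the 32 s allowed.

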